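# Snap the grille back onto the worktop vent

### The arm

A 6-joint arm with a two-finger parallel gripper is mounted at the origin on the work surface. World frame = base frame: x ahead of the robot, y to its left, z up, the work surface at z = 0. Lengths are in m, angles in rad, forces in N, time in s.
With the tool pointing down it reaches from about 0.25 to 0.775 m from the base axis. Payload 4 kg.
Tool frame: the origin (TCP) lies midway between the tips of the shut fingers; the grasp point (between the pads) lies 19 mm behind it (r.grip_point_offset is the distance from the TCP to the grasp point, in m); z points along the fingers, y is the line along which they close (so a half turn about z gives the same grasp; the last joint's range is limited). The gripper opens to 85 mm and grips with 20 to 120 N. Pads are 22 mm wide; open, the fingers measure 114 mm over their backs; the gripper's body (76 mm by 85 mm) begins 54 mm behind the grasp point. The pads swing forward as they close: fully open they stand 13 mm farther back than shut.
Start: joints at [-1.376, 0.087, 1.371, -0, 1.684, -0.103], TCP at [0.161, -0.526, 0.231] pointing down, gripper open.
Joint ranges: [-3.1, 3.1], [-0.76, 2.03], [0.27, 2.55], [-1.08, 4.22], [0.17, 2.65], [-2.57, 2.57]. Speed limits (rad/s): [2.79, 2.79, 3.14, 3.14, 3.14, 3.14].

### API

Orientations are given as a unit quaternion [x, y, z, w].
In Python, from plant import r gives the robot as it stands.
- The arm moves only by the tool carry_out, never from a script. Its argument "targets" is a list of rows, each a list of 7 numbers: the opening in per cent of the stroke, from 0 (shut) to 100 (fully open), then the shift along the tool's x, y, z in m, then the turn, a rotation vector about the tool's x, y, z in rad. In form: [[fingers, x, y, z, wx, wy, wz], ...]. A call has exactly 8 rows; each row shifts and turns the commanded pose from where the row before left it, along the tool's axes as they then stand; what a row does not reach is not made up. A row lasts 1/8 s, in which the tool goes at most 62.5 mm and 10.7 degrees, less where a joint would pass 70% of its speed; a pose out of reach is approached as far as the arm can. A call is refused whole if a number of a shift passes 0.0625 or a number of a turn 0.188, either way. A call with a gripper value outside its range is refused whole. The fingers move at their own pace and stop on an object; "grip_force" is the grip in N (left out, the last holds). Time passes only in rows, so rows that do not move let the fingers close, or fill a call up. It gives the time, the measured TCP pose, the force, the opening and the grip force at its end, in the units of the state.
- r.get_obs(): the state, without advancing time (a new reading comes with each control period).
- r.read_camera(name): name is "scene" or "top" or "wrist"; returns (picture, depth): 384x512x3 uint8, red, green, blue; 384x512 float32, m along the optical axis (not along the pixel's ray), 0 where there is no reading.
- r.get_calibration(name): a dict with "fov_y" (degrees; the focal length in pixels is half the picture's height over the tangent of half this angle, whatever the lens; pixels are square), "cx", "cy" (the principal point, pixels), "k1" (the pictures are not rectified: a ray, as slopes to the right and down, at radius r is drawn at 1 + k1 r^2 times it, then the intrinsics apply), "R" (3x3) and "t" (3): a world point X has camera coordinates R X + t; the wrist camera has in their place "hand_eye" (4x4, takes a point from camera to tool coordinates, whose origin is the TCP and whose axes are the flange's). Camera axes: x right, y down, z forward; pixel columns grow to the right and rows downward; lengths in m; the calibration is good to about 2 mm. A picture is of the moment at which its call begins: read the wrist's pose just before it. get_calibration takes no time and is no camera call.
- r.job_done(): hands the job in; it is judged then, once.
The state is a dict: "time_s": time; "qpos": joint angles; "qvel": joint speeds; "effort": joint torques, N m; "tool_pos": TCP position; "ee_rot": TCP orientation; "force": force on the tool from outside, world axes, zero at the start; "wrist_torque": the same for the moment, N m; "gripper_width": finger opening in m; "grasp_force": force on a finger pad.
Only numpy, scipy, OpenCV 4.12 (cv2) and the standard library are available. Lean on these libraries where they do the work, as an engineer would, in place of code of your own. Each camera call takes 0.05 s, during which the arm holds its last target. There are 200 camera calls.

### The job

The worktop vent's white grille has been washed and lies on the chopping board: lower it gently onto the vent so that its slots go over the two orange snap hooks, without dropping or banging it on, and press it straight down until both ends click and it sits fully home, then let go (either way round is fine). The plastic is thin, so ease off as soon as an end clicks instead of leaning on it. Leave the mug, pepper mill and jar where they are.

Things in the scene. Friction and masses are not known exactly. Their poses are not given: they have to be found in the camera images.
- vent: Fixed open metal box on the worktop, 210 (its x) x 110 (its y) x 34 mm high; the grille sits on its rim (26 mm wide along the sides, 10 at the ends). Origin: centre of its underside, z up, x lengthwise. Four thin corner guides at its ends (y = +-32) rise to 69 mm, flared above 57, inner faces 208 mm apart. Inside, two orange snap hooks stand on a sideways-sliding bar (see rim_mid).
- rim_mid (a point): Point over the vent's centre at rim height, 34 mm up. The hooks stand at vent x = +81.5 and -81.5 mm on one stiff bar, which has been left anywhere from y = -10 to +10 mm; this offset, the same for both hooks, is not reported: look, or feel for it. Hook: stem 6 mm (x) by 18 mm (y), tip 59 mm up. A grille that misses sideways rests on the tips at 59 mm; over them, it sinks to about 50 mm.
- grille: Loose white plastic grille, flat louvred plate 204 (its x) x 84 (its y) x 6 mm, about 90 g, lying on the board tab up. Origin: centre of its underside, z up. Hook slots through it span x 68 to 86, y -12 to 12 mm, and the same at -x; either end fits either hook. Solid flat pads to push on: x 30 to 68 mm towards each end, y -28 to 28 mm, top 6 mm above the underside.
- tab_top (a point): Centre of the top of the green lifting tab on the grille: at grille x = +46, y = 0, 38 mm above its underside. The tab is 26 (x) x 12 (y) x 32 mm high: pinch it across y. It stands off-centre, so a push on it may click only its own end, leaving the other to be pressed separately.
- tab_end (a point): Point on the grille's underside at x = +94, y = 0 mm of the grille: the end nearer the tab. Hook barbs face away from the vent's centre, underside 42 mm up, sloped above. Pressing an end's pad with roughly 6 to 24 N bends its hook inward until it clicks home, 34 to 36 mm above the worktop; pressed only part-way it may hang at 37 to 50 mm.
- plain_end (a point): Point on the grille's underside at x = -94, y = 0 mm of the grille: the end without the tab. Same heights.
- board: Fixed wooden chopping board, 280 (x) x 150 (y) x 14 mm thick, on which the grille lies at the start. Origin: centre of its underside.
- mug: Blue mug, 76 mm across, 85 mm high, bystander. Origin: centre of its underside.
- mill: Dark wooden pepper mill, 48 mm across, 92 mm high, bystander. Origin: centre of its underside.
- jar: Jar with red lid, 66 mm across, 100 mm high, bystander. Origin: centre of its underside.
There are look-alikes about, which are no part of the job. Several things have the shape of the grille; the one meant has the colours described above. Of the things that look like the vent, take the one that is farthest from the robot's base at the start.

How it is judged:
By the outcome, as a careful person would: the job done as asked, in the order asked, and still so for the second after the job is handed in, with the robot touching nothing.
It also fails if it takes over 72 s, if anything falls off the work surface, if the arm or the gripper's body presses on something with over 40 N, if the wrist force passes 120 N, or if a joint passes its speed limit or range.

## Working session

There is one attempt and no reset: what is moved stays moved. The work goes in short steps, Python scripts to look and compute and a tool call to move; the robot and the scene stay as the last step left them, time stands still between calls to the robot, and variables do not carry over. Pictures are saved under pics/ and viewed, at most 10 in all, crops included, and the job is handed in when it is done.

Besides the shell and the picture viewer there is one more tool, called after "Call:" in YAML: its name, and indented under it one key for each argument. carry_out: Moves the arm, as the interface text tells. Its arguments: {"type":"object","properties":{"targets":{"type":"array"},"grip_force":{"type":"number"}},"required":["targets"]}

```bash
mkdir -p pics; ls; cat > h.py <<'E'
import numpy as np, cv2
from scipy.spatial.transform import Rotation as Ro
from plant import r
def snap(name):
    o=r.get_obs(); p,d=r.read_camera(name); c=r.get_calibration(name)
    f=192/np.tan(np.radians(c['fov_y'])/2)
    K=np.array([[f,0,c['cx']],[0,f,c['cy']],[0,0,1.]])
    if 'hand_eye' in c:
        T=np.eye(4);T[:3,:3]=Ro.from_quat(o['ee_rot']).as_matrix();T[:3,3]=o['tool_pos'];T=T@np.array(c['hand_eye'])
    else:
        T=np.eye(4);R=np.array(c['R']);T[:3,:3]=R.T;T[:3,3]=-R.T@np.array(c['t'])
    return dict(p=p,d=d,K=K,D=np.array([c['k1'],0,0,0,0.]),T=T)
def rays(s,uv):
    q=cv2.undistortPoints(np.array(uv,float).reshape(-1,1,2),s['K'],s['D']).reshape(-1,2)
    return np.c_[q,np.ones(len(q))]
def atz(s,uv,z):
    v=rays(s,uv)@s['T'][:3,:3].T; c=s['T'][:3,3]
    return c+v*((z-c[2])/v[:,2])[:,None]
def dep(s,uv):
    v=rays(s,uv); d=np.array([s['d'][int(round(b)),int(round(a))] for a,b in uv])
    return (v*d[:,None])@s['T'][:3,:3].T+s['T'][:3,3]
def cloud(s):
    h,w=s['d'].shape; u,v=np.meshgrid(np.arange(w),np.arange(h))
    uv=np.c_[u.ravel(),v.ravel()]
    P=(rays(s,uv)*s['d'].reshape(-1,1))@s['T'][:3,:3].T+s['T'][:3,3]
    return P.reshape(h,w,3)
def proj(s,X):
    Ti=np.linalg.inv(s['T']); 
    return cv2.projectPoints(np.array(X,float).reshape(-1,1,3),cv2.Rodrigues(Ti[:3,:3])[0],Ti[:3,3],s['K'],s['D'])[0].reshape(-1,2)
def save(n,p,k=1): cv2.imwrite('pics/'+n+'.png',cv2.resize(p[...,::-1],None,fx=k,fy=k,interpolation=cv2.INTER_CUBIC))
E
python3 - <<'E'
from h import *
for n in('scene','top'):
    s=snap(n); save(n,s['p'],1.5 if n=='top' else 1.5); print(n,s['T'][:3,3],s['K'][0,0],s['D'][0])
print(r.get_obs())
E
```

```text
pics
scene [1.2179357  0.15379026 0.96819477] 362.9425162476777 -0.04670908142807572
top [0.29757546 0.07947991 1.11748745] 349.42705481180104 0.025504842724663593
{'time_s': 0.1, 'qpos': array([-1.37610877e+00,  8.79094010e-02,  1.37213311e+00, -1.06453342e-05,
        1.68358537e+00, -1.03077308e-01]), 'qvel': array([ 0.00056485, -0.00234156, -0.00357994, -0.0016025 , -0.00158001,
        0.00255117]), 'effort': array([ 2.21472670e-03, -3.53013003e+01, -3.14218068e+01, -1.70736649e-05,
        7.91900296e-03,  1.98245226e-05]), 'tool_pos': array([ 0.16127788, -0.52535137,  0.23022548]), 'ee_rot': array([ 9.88937043e-01,  1.48332358e-01, -5.18796002e-05, -1.01630564e-03]), 'force': array([-0.52679581, -0.7471054 ,  0.71528301]), 'wrist_torque': array([-0.04865835, -0.00085735,  0.06404757]), 'grasp_force': 0.0, 'gripper_width': 0.08535943810756007}
```

View pics/top.png

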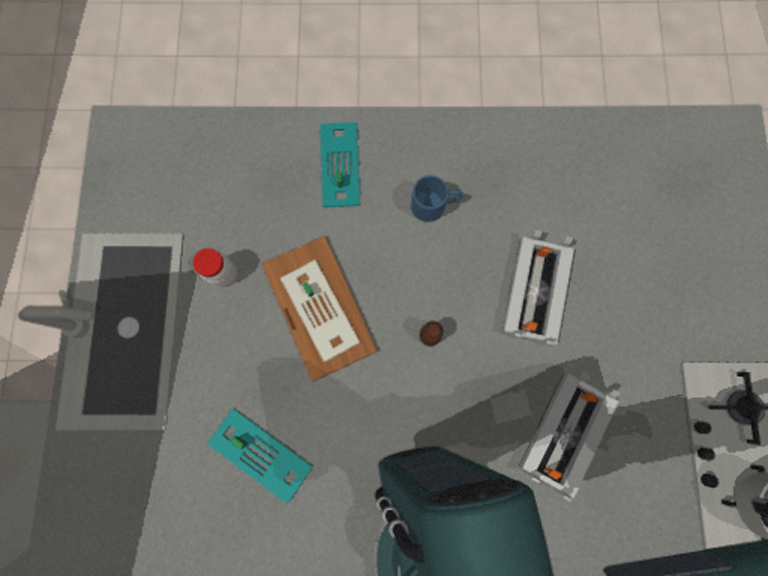

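View pics/scene.png

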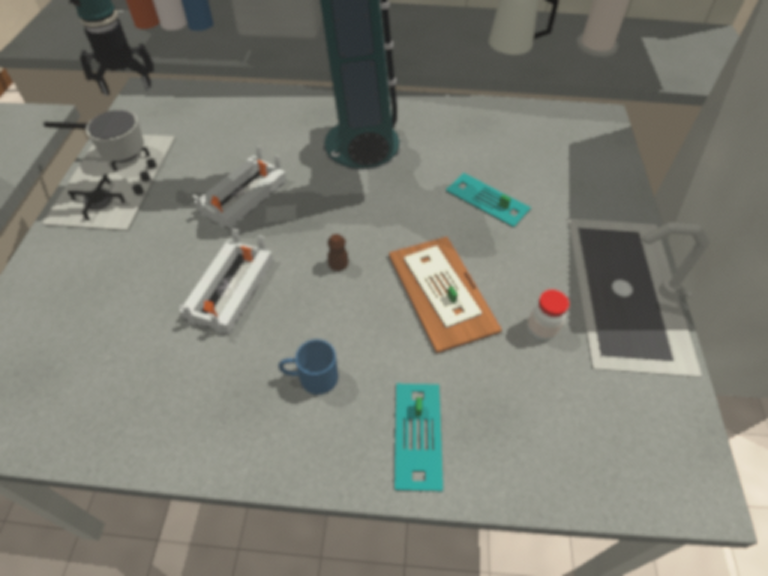

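Top picture, in the 1.5x view. Grille candidates: white on the board (318,310), teal (340,165) and teal (260,455). I take the white one. Vent candidates: (540,288) and (570,435). I take (540,288), which is farther from the base; I'll check both distances now. Bystanders: mug (430,198), mill (431,333), jar (210,265).

```bash
python3 - <<'E'
from h import *
s=snap('top'); save('chk',np.hstack([s['p'][150:260,165:265],s['p'][150:260,315:415]]),3.5)
def a(uv,z): return atz(s,np.array(uv)/1.5,z).round(3)[:,:2].tolist()
print('vents',a([(540,288),(570,435)],.034))
print('grille ends',a([(301,266),(338,356)],.02),'tab',a([(310,288)],.05))
print('mug,mill,jar',a([(428,190),(431,330),(208,260)],.09))
C=cloud(s); hsv=cv2.cvtColor(s['p'],cv2.COLOR_RGB2HSV)
def rect(m,z):
    m=m.astype(np.uint8); n,l,st,_=cv2.connectedComponentsWithStats(m); k=1+np.argmax(st[1:,4])
    v,u=np.where(l==k); P=atz(s,np.c_[u,v],z)[:,:2]; rr=cv2.minAreaRect((P*1000).astype(np.float32)); print(st[k],rr, cv2.boxPoints(rr).tolist())
m=np.zeros(s['d'].shape,bool); m[165:250,180:245]=1
rect(m&(hsv[...,1]<60)&(hsv[...,2]>150),.02)
m[:]=0; m[150:232,333:390]=1
rect(m&(hsv[...,1]<60)&(hsv[...,2]>150),.034)
E
```

```text
vents [[0.529, -0.239], [0.232, -0.279]]
grille ends [[0.579, 0.27], [0.386, 0.185]] tab [[0.525, 0.244]]
mug,mill,jar [[0.726, -0.002], [0.432, -0.004], [0.574, 0.446]]
[ 187  173   53   68 1339] ((485.39117431640625, 227.80410766601562), (205.41363525390625, 84.86962890625), 29.04669952392578) [[374.99932861328125, 215.03518676757812], [416.2054443359375, 140.84011840820312], [595.7830200195312, 240.57302856445312], [554.576904296875, 314.7680969238281]]
[ 337  158   45   68 1082] ((527.701171875, -236.43641662597656), (108.88116455078125, 209.45909118652344), 76.3563232421875) [[413.0853271484375, -264.6368408203125], [616.6337890625, -314.044677734375], [642.3170166015625, -208.23599243164062], [438.7685546875, -158.82815551757812]]
```

View pics/chk.png

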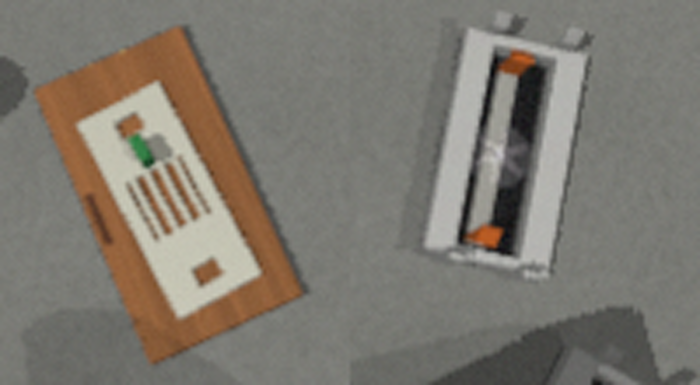

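The crop confirms it: the white grille has its green tab at the far (+x) end, and the chosen vent shows two orange hooks, with its bar shifted towards the left of the picture.

```bash
cat >> h.py <<'E'
def go(x,y,z,yaw,n=8,q=None):
    "per-row tool-frame shift and turn to a tool-down pose with tool x at yaw deg"
    o=r.get_obs(); R=Ro.from_quat(o['ee_rot']) if q is None else q
    a=np.radians(yaw); Rt=Ro.from_matrix(np.array([[np.cos(a),np.sin(a),0],[np.sin(a),-np.cos(a),0],[0,0,-1]]).T)
    w=(R.inv()*Rt).as_rotvec(); d=np.array([x,y,z])-o['tool_pos']
    # shift in mid-turn frame (rows turn as they go)
    dx=[]; A=np.zeros((3,3)); Rk=R
    for k in range(n): A+=Rk.as_matrix(); Rk=Rk*Ro.from_rotvec(w/n)
    s=np.linalg.solve(A,d)
    print('row',np.r_[s,w/n].round(5).tolist(),'n',n,'yaw now',np.degrees(np.arctan2(*R.as_matrix()[[1,0],0])).round(2))
E
python3 - <<'E'
from h import *
c=r.get_calibration('wrist'); print(np.array(c['hand_eye']).round(3),c['fov_y'])
go(.49,-.225,.33,-13.6)
E
```

```text
[[-0.    -0.945 -0.327  0.084]
 [ 1.    -0.001  0.    -0.001]
 [-0.001 -0.327  0.945 -0.142]
 [ 0.     0.     0.     1.   ]] 64.49074540070629
row [0.04391, -0.03529, -0.01242, -0.00022, 4e-05, 0.0669] n 8 yaw now 17.06
```

```bash
python3 - <<'E'
from h import *
go(.567,-.246,.25,-13.6)
E
```

```text
row [0.05346, -0.03201, -0.00242, -0.00022, 4e-05, 0.0669] n 8 yaw now 17.06
```

Call:
carry_out:
  targets:
    - [100, 0.0535, -0.032, -0.0024, 0, 0, 0.067]
    - [100, 0.0535, -0.032, -0.0024, 0, 0, 0.067]
    - [100, 0.0535, -0.032, -0.0024, 0, 0, 0.067]
    - [100, 0.0535, -0.032, -0.0024, 0, 0, 0.067]
    - [100, 0.0535, -0.032, -0.0024, 0, 0, 0.067]
    - [100, 0.0535, -0.032, -0.0024, 0, 0, 0.067]
    - [100, 0.0535, -0.032, -0.0024, 0, 0, 0.067]
    - [100, 0.0535, -0.032, -0.0024, 0, 0, 0.067]

```text
time_s: 1.15
tool_pos: [0.5691, -0.2452, 0.2505]
ee_rot: [0.993, -0.12, -0.0, 0.0]
force: [0.1, -1.1, -0.3]
gripper_width: 0.0852
grasp_force: 0.0
```

```bash
python3 - <<'E'
from h import *
import pickle
s=snap('wrist'); save('wv',s['p'],1.5); pickle.dump(s,open('wv.pkl','wb'))
print(r.get_obs()['tool_pos'],np.abs(r.get_obs()['qvel']).max(),s['T'].round(3))
hsv=cv2.cvtColor(s['p'],cv2.COLOR_RGB2HSV); C=cloud(s)
m=((hsv[...,0]>5)&(hsv[...,0]<20)&(hsv[...,1]>150)).astype(np.uint8)
n,l,st,ce=cv2.connectedComponentsWithStats(m)
for k in range(1,n):
    if st[k,4]>60: print(st[k],ce[k].round(1),np.percentile(C[l==k],[5,50,95],axis=0).round(4).tolist())
E
```

```text
[ 0.57549759 -0.24125568  0.24796257] 0.21955421325492444 [[-0.238 -0.918 -0.318  0.651]
 [-0.971  0.225  0.077 -0.264]
 [ 0.001  0.327 -0.945  0.393]
 [ 0.     0.     0.     1.   ]]
[241 118  16  14 208] [248.5 124.1] [[0.606, -0.2573, 0.0463], [0.612, -0.2496, 0.0535], [0.6177, -0.2418, 0.059]]
[243 251  13   7  65] [249.2 254.2] [[0.4513, -0.2175, 0.0478], [0.453, -0.2105, 0.0518], [0.4555, -0.204, 0.059]]
[340 309  15  21 204] [346.7 320. ] [[0.3041, -0.3263, 0.0265], [0.3099, -0.3194, 0.0509], [0.3164, -0.3105, 0.0583]]
```

View pics/wv.png

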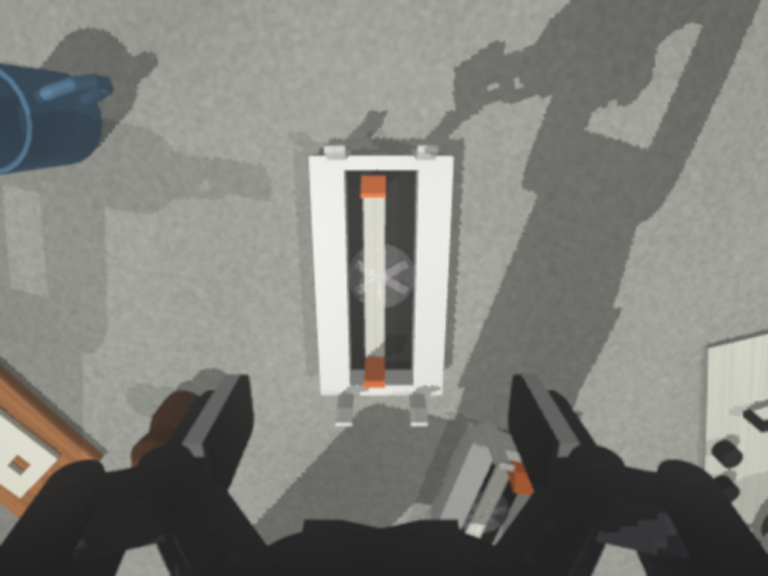

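The near view shows the chosen vent (1.5x: rim corners about (310,157), (453,157), (443,393), (322,395)). The hooks are at (373,187) and (375,370), slightly left of the centreline. The arm was still settling, so I'll measure again now that it is still.

```bash
cat > vent.py <<'E'
from h import *
def vent(s,pr=True):
    C=cloud(s); hsv=cv2.cvtColor(s['p'],cv2.COLOR_RGB2HSV)
    near=np.hypot(C[...,0]-.528,C[...,1]+.237)<.15
    m=near&(hsv[...,1]<40)&(hsv[...,2]>140)&(abs(C[...,2]-.034)<.006)
    m=cv2.morphologyEx(m.astype(np.uint8),cv2.MORPH_OPEN,np.ones((5,5)))
    n,l,st,_=cv2.connectedComponentsWithStats(m)
    v,u=np.where(m>0); P=atz(s,np.c_[u,v],.034)[:,:2]
    rr=cv2.minAreaRect((P*1000).astype(np.float32)); print('rim',rr,'z',np.median(C[m>0][:,2]))
    o=near&(hsv[...,0]>3)&(hsv[...,0]<20)&(hsv[...,1]>150)
    c=np.array(rr[0])/1000; b=cv2.boxPoints(rr); e=b[1]-b[0] if np.linalg.norm(b[1]-b[0])>np.linalg.norm(b[2]-b[1]) else b[2]-b[1]
    e=e/np.linalg.norm(e); e=e*np.sign(e[0]); nrm=np.array([-e[1],e[0]])
    print('centre',c,'yaw',np.degrees(np.arctan2(e[1],e[0])))
    Q=C[o]; L=np.c_[(Q[:,:2]-c)@e,(Q[:,:2]-c)@nrm,Q[:,2]]*1000
    for sg in(1,-1):
        H=L[L[:,0]*sg>0]; print('hook',len(H),np.percentile(H,[2,50,98],axis=0).round(1).tolist())
if __name__=='__main__':
    vent(snap('wrist')); vent(snap('scene'));vent(snap('top'))
    go(.49,.2,.25,29); print(r.get_obs()['tool_pos'])
E
python3 vent.py
```

```text
rim ((529.4063720703125, -235.41880798339844), (110.29167175292969, 209.52342224121094), 76.31238555908203) z 0.03355496783829781
centre [ 0.52940637 -0.23541881] yaw -13.687617
hook 209 [[77.1, -2.4, 45.7], [83.2, 5.4, 53.7], [88.9, 14.2, 59.6]]
hook 59 [[-81.3, -1.8, 49.9], [-80.0, 5.7, 57.1], [-78.1, 13.3, 59.7]]
rim ((531.8704223632812, -233.5166778564453), (113.56587982177734, 212.48919677734375), 76.38726043701172) z 0.03340743292259285
centre [ 0.53187042 -0.23351668] yaw -13.612739
hook 33 [[47.0, -20.8, 6.7], [83.3, 4.9, 52.8], [89.2, 14.1, 59.0]]
hook 22 [[-83.1, -1.8, 20.0], [-79.6, 6.7, 33.5], [-77.0, 11.0, 54.3]]
rim ((539.1859130859375, -195.68710327148438), (26.613121032714844, 207.294921875), 76.39640045166016) z 0.034451198849722586
centre [ 0.53918591 -0.1956871 ] yaw -13.6036
hook 43 [[76.6, -50.4, 5.4], [78.2, -35.6, 39.9], [84.3, -27.4, 60.4]]
hook 43 [[-91.4, -58.5, 4.4], [-84.8, -36.8, 50.5], [-73.5, -28.0, 60.4]]
row [-0.00486, -0.05766, -0.00011, -0.00015, 0.00035, -0.09274] n 8 yaw now -13.51
[ 0.56786374 -0.245809    0.24892517]
```

```bash
python3 - <<'E'
from h import *
go(.52,.247,.25,29,9)
E
```

```text
row [-0.00016, -0.05628, -0.00011, -0.00013, 0.00031, -0.08244] n 9 yaw now -13.51
```

Call:
carry_out:
  targets:
    - [100, 0, -0.0605, 0, 0, 0, -0.093]
    - [100, 0, -0.0605, 0, 0, 0, -0.093]
    - [100, 0, -0.0605, 0, 0, 0, -0.093]
    - [100, 0, -0.0605, 0, 0, 0, -0.093]
    - [100, 0, -0.0605, 0, 0, 0, -0.093]
    - [100, 0, -0.0605, 0, 0, 0, -0.093]
    - [100, 0, -0.0605, 0, 0, 0, -0.093]
    - [100, 0, -0.0605, 0, 0, 0, -0.093]

```text
time_s: 2.35
tool_pos: [0.5252, 0.2246, 0.2509]
ee_rot: [0.968, 0.251, 0.0, 0.0]
force: [1.4, -0.2, -0.3]
gripper_width: 0.0854
grasp_force: 0.0
```

```bash
cat > gr.py <<'E'
from h import *
def grille(s,c0=(.485,.228),zt=.020,rad=.13):
    C=cloud(s); hsv=cv2.cvtColor(s['p'],cv2.COLOR_RGB2HSV)
    near=np.hypot(C[...,0]-c0[0],C[...,1]-c0[1])<rad
    m=near&(hsv[...,1]<45)&(hsv[...,2]>120)&(abs(C[...,2]-zt)<.008)
    m=cv2.morphologyEx(m.astype(np.uint8),cv2.MORPH_OPEN,np.ones((3,3)))
    v,u=np.where(m>0); P=atz(s,np.c_[u,v],zt)[:,:2]
    rr=cv2.minAreaRect((P*1000).astype(np.float32)); print('grille',rr,'z',np.median(C[m>0][:,2]))
    g=near&(hsv[...,0]>40)&(hsv[...,0]<80)&(hsv[...,1]>90)&(C[...,2]>zt+.01)
    Q=C[g]; top=Q[Q[:,2]>np.percentile(Q[:,2],95)-.004]
    if len(top)>9: print('tab top',len(Q),cv2.minAreaRect((top[:,:2]*1000).astype(np.float32)),np.median(top[:,2]))
    return m
if __name__=='__main__':
    r.read_camera('top');
    for n in('wrist','scene'):
        s=snap(n); grille(s)
        if n=='wrist': save('wg',s['p'],1.5)
    go(.525,.245,.12,29); print(r.get_obs()['tool_pos'])
E
python3 gr.py
```

```text
grille ((486.3585205078125, 229.35430908203125), (203.33206176757812, 83.65605163574219), 29.029945373535156) z 0.01959031459581223
tab top 181 ((554.0142211914062, 262.949462890625), (83.552490234375, 11.307801246643066), 21.964649200439453) 0.05149640442972214
grille ((488.7655334472656, 228.28961181640625), (202.88238525390625, 83.26097106933594), 29.019546508789062) z 0.019501710723235144
tab top 20 ((532.4959106445312, 251.54635620117188), (21.90337562561035, 7.02723503112793), 23.106307983398438) 0.05157724414607001
row [0.00121, -0.00211, 0.0164, 8e-05, -8e-05, 0.00033] n 8 yaw now 29.15
[0.52466235 0.22551784 0.25122996]
```

View pics/wg.png

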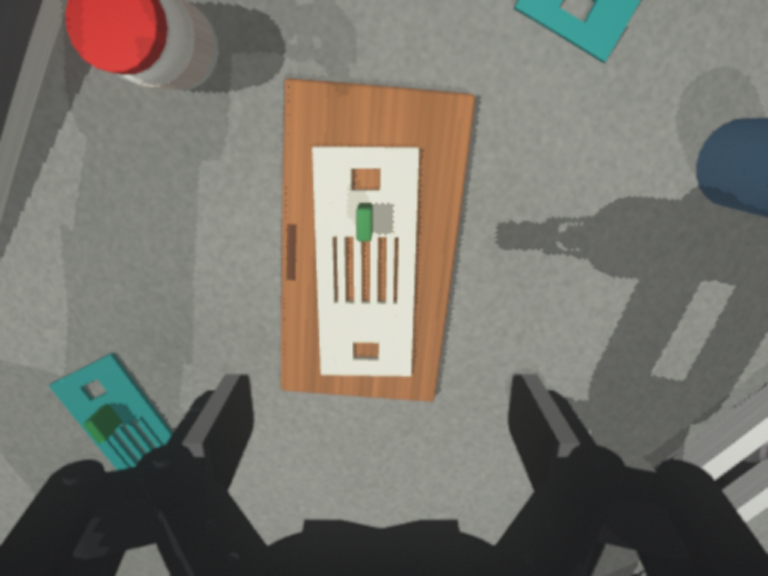

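The wrist view shows the white grille with its green tab top near (364,215) and the grille's long axis upright in the picture. Two views agree: centre (0.4865, 0.229), yaw 29.0°, tab top z 0.0515. The tab centre is therefore (0.5267, 0.2513).

```bash
python3 - <<'E'
from h import *
go(.5267,.2513,.10,29.03,8)
E
```

```text
row [0.00178, -0.0027, 0.0189, 8e-05, -8e-05, 0.00026] n 8 yaw now 29.15
```

Call:
carry_out:
  targets:
    - [60, 0.0024, -0.0036, 0.025, 0, 0, 0.002]
    - [60, 0.0024, -0.0036, 0.025, 0, 0, 0]
    - [60, 0.0024, -0.0036, 0.025, 0, 0, 0]
    - [60, 0.0024, -0.0036, 0.025, 0, 0, 0]
    - [60, 0.0024, -0.0036, 0.025, 0, 0, 0]
    - [60, 0.0024, -0.0036, 0.026, 0, 0, 0]
    - [60, 0, 0, 0, 0, 0, 0]
    - [60, 0, 0, 0, 0, 0, 0]

```text
time_s: 3.5
tool_pos: [0.5294, 0.2492, 0.1008]
ee_rot: [0.969, 0.248, 0.001, 0.0]
force: [0.3, -0.0, -0.2]
gripper_width: 0.0514
grasp_force: 0.0
```

```bash
python3 - <<'E'
from h import *
s=snap('wrist'); hsv=cv2.cvtColor(s['p'],cv2.COLOR_RGB2HSV); C=cloud(s)
g=(hsv[...,0]>40)&(hsv[...,0]<80)&(hsv[...,1]>90)&(C[...,2]>.046)&(np.hypot(C[...,0]-.527,C[...,1]-.251)<.03)
P=C[g]; print(len(P),cv2.minAreaRect((P[:,:2]*1000).astype(np.float32)),np.median(P[:,2]))
go(.5267,.2513,.0275,29.03,6); print(r.get_obs()['tool_pos'])
E
```

```text
460 ((526.4808959960938, 252.3943634033203), (24.837194442749023, 9.102681159973145), 28.767688751220703) 0.05152574870054895
row [-0.00032, -0.00049, 0.0123, 0.00016, -0.00047, -0.00077] n 6 yaw now 28.77
[0.52969064 0.24963641 0.10132749]
```

Call:
carry_out:
  targets:
    - [60, -0.0004, -0.0006, 0.0123, 0, 0, -0.003]
    - [60, -0.0004, -0.0006, 0.0123, 0, 0, 0]
    - [60, -0.0004, -0.0006, 0.0123, 0, 0, 0]
    - [60, -0.0004, -0.0006, 0.0123, 0, 0, 0]
    - [60, -0.0004, -0.0006, 0.0123, 0, 0, 0]
    - [60, 0, -0.0006, 0.0123, 0, 0, 0]
    - [60, 0, 0, 0, 0, 0, 0]
    - [60, 0, 0, 0, 0, 0, 0]

```text
time_s: 4.55
tool_pos: [0.5253, 0.2529, 0.026]
ee_rot: [0.968, 0.251, 0.0, 0.0]
force: [0.4, -1.1, -0.2]
gripper_width: 0.0513
grasp_force: 0.0
```

Call:
carry_out:
  targets:
    - [0, 0, 0, 0, 0, 0, 0]
    - [0, 0, 0, 0, 0, 0, 0]
    - [0, 0, 0, 0, 0, 0, 0]
    - [0, 0, 0, 0, 0, 0, 0]
    - [0, 0, 0, 0, 0, 0, 0]
    - [0, 0, 0, 0, 0, 0, 0]
    - [0, 0, 0, 0, 0, 0, 0]
    - [0, 0, 0, 0, 0, 0, 0]
  grip_force: 70

```text
time_s: 5.55
tool_pos: [0.5255, 0.253, 0.0265]
ee_rot: [0.968, 0.251, 0.001, -0.0]
force: [0.4, -0.2, 5.5]
gripper_width: 0.0107
grasp_force: 71.5
```

Call:
carry_out:
  targets:
    - [0, 0, 0, -0.01, 0, 0, 0]
    - [0, 0, 0, -0.02, 0, 0, 0]
    - [0, 0, 0, -0.03, 0, 0, 0]
    - [0, 0, 0, -0.035, 0, 0, 0]
    - [0, 0, 0, -0.035, 0, 0, 0]
    - [0, 0, 0, -0.035, 0, 0, 0]
    - [0, 0, 0, 0, 0, 0, 0]
    - [0, 0, 0, 0, 0, 0, 0]

```text
time_s: 6.55
tool_pos: [0.5241, 0.2525, 0.189]
ee_rot: [0.968, 0.251, -0.001, 0.0]
force: [-0.2, -0.4, -1.2]
gripper_width: 0.0105
grasp_force: 71.0
```

```bash
cat > held.py <<'E'
from h import *
# pose of the held grille in tool frame, by plane fit + rectangle in that plane
def held(s,o,pr=True):
    C=cloud(s); hsv=cv2.cvtColor(s['p'],cv2.COLOR_RGB2HSV)
    Rt=Ro.from_quat(o['ee_rot']).as_matrix(); L=(C-o['tool_pos'])@Rt   # tool coords
    ok=(s['d']>0)&(abs(L[...,2]-.006)<.02)&(L[...,0]>-.2)&(L[...,0]<.1)&(abs(L[...,1])<.07)&(hsv[...,1]<45)&(hsv[...,2]>100)
    m=cv2.morphologyEx(ok.astype(np.uint8),cv2.MORPH_OPEN,np.ones((3,3)))
    n,l,st,_=cv2.connectedComponentsWithStats(m); m=l==1+np.argmax(st[1:,4])
    P=L[m]; 
    for _ in range(3):
        c=np.c_[P[:,:2],np.ones(len(P))]; k=np.linalg.lstsq(c,P[:,2],rcond=None)[0]; P=P[abs(c@k-P[:,2])<.003]
    rr=cv2.minAreaRect((P[:,:2]*1000).astype(np.float32))
    print('tool-frame rect mm',np.round(rr[0],1),np.round(rr[1],1),round(rr[2],2),'slope x,y deg',np.degrees(k[:2]).round(2),'z at tcp mm',(k[2]*1000).round(1))
    return m,L
if __name__=='__main__':
    o=r.get_obs(); s=snap('wrist'); held(s,o); save('held',s['p'],1.5); print(o['tool_pos'],o['gripper_width'],o['force'])
E
python3 held.py
```

```text
tool-frame rect mm [12.5 -0.9] [84.9 88. ] 89.71 slope x,y deg [0.07 0.01] z at tcp mm 7.0
[0.52412785 0.25249081 0.18903967] 0.01046408475112677 [-0.24867775 -0.44224196 -1.22246305]
```

View pics/held.png

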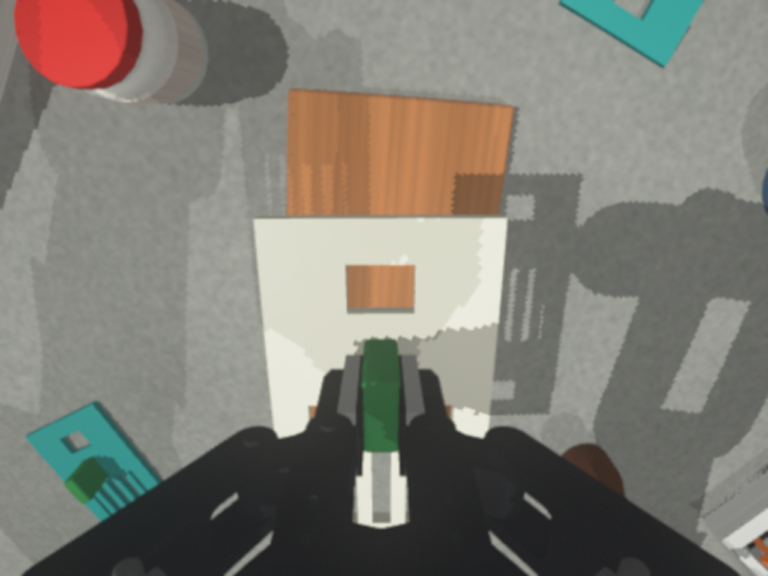

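The grille is held level (slope under 0.1°). Its far edge is at the 1.5x row of about 217, so the grille centre is at tool (-45.5, -0.9) mm and its underside is 13 mm beyond the TCP.

```bash
python3 - <<'E'
from h import *
go(.5748,-.2418,.19,-13.9,12)
E
```

```text
row [-0.00256, 0.0423, -0.00014, 9e-05, 0.00036, 0.06245] n 12 yaw now 29.04
```

Call:
carry_out:
  targets:
    - [0, 0, 0.02, 0, 0, 0, 0.03]
    - [0, -0.0026, 0.044, 0, 0, 0, 0.065]
    - [0, -0.0026, 0.044, 0, 0, 0, 0.065]
    - [0, -0.0026, 0.044, 0, 0, 0, 0.065]
    - [0, -0.0026, 0.044, 0, 0, 0, 0.065]
    - [0, -0.0026, 0.044, 0, 0, 0, 0.065]
    - [0, -0.0026, 0.044, 0, 0, 0, 0.065]
    - [0, -0.0026, 0.044, 0, 0, 0, 0.065]

```text
time_s: 7.6
tool_pos: [0.6018, -0.066, 0.1891]
ee_rot: [1.0, 0.009, -0.001, 0.0]
force: [0.9, -0.2, -1.9]
gripper_width: 0.0105
grasp_force: 70.9
```

Call:
carry_out:
  targets:
    - [0, -0.0026, 0.044, 0, 0, 0, 0.065]
    - [0, -0.0026, 0.044, 0, 0, 0, 0.065]
    - [0, -0.0026, 0.044, 0, 0, 0, 0.065]
    - [0, -0.0026, 0.02, 0, 0, 0, 0.06]
    - [0, 0, 0, 0, 0, 0, 0]
    - [0, 0, 0, 0, 0, 0, 0]
    - [0, 0, 0, 0, 0, 0, 0]
    - [0, 0, 0, 0, 0, 0, 0]

```text
time_s: 8.6
tool_pos: [0.5831, -0.2125, 0.1909]
ee_rot: [0.993, -0.115, 0.0, -0.0]
force: [-0.3, -0.8, -0.4]
gripper_width: 0.0111
grasp_force: 70.9
```

```bash
python3 - <<'E'
from h import *
from held import held
o=r.get_obs(); s=snap('wrist'); m,L=held(s,o); print(o['tool_pos'],o['force'])
go(.5748,-.2418,.19,-13.9,1)
E
```

```text
tool-frame rect mm [12.1 -0.7] [87.8 84.9] 0.06 slope x,y deg [ 0.05 -0.01] z at tcp mm 7.0
[ 0.58309706 -0.21251191  0.19090028] [-0.30323319 -0.82970315 -0.36310703]
row [-0.00136, 0.03017, 0.00089, 7e-05, -0.00029, 0.01101] n 1 yaw now -13.27
```

Call:
carry_out:
  targets:
    - [0, -0.0003, 0.008, 0.01, 0, 0, 0.008]
    - [0, -0.0003, 0.008, 0.015, 0, 0, 0]
    - [0, -0.0004, 0.008, 0.015, 0, 0, 0]
    - [0, -0.0004, 0.006, 0.015, 0, 0, 0]
    - [0, 0, 0, 0.015, 0, 0, 0]
    - [0, 0, 0, 0.01, 0, 0, 0]
    - [0, 0, 0, 0, 0, 0, 0]
    - [0, 0, 0, 0, 0, 0, 0]

```text
time_s: 9.65
tool_pos: [0.5748, -0.2425, 0.1114]
ee_rot: [0.993, -0.12, 0.001, 0.0]
force: [-0.2, 0.1, -0.8]
gripper_width: 0.0106
grasp_force: 70.9
```

```bash
python3 - <<'E'
from h import *
from held import held
from vent import vent
o=r.get_obs(); s=snap('wrist'); m,L=held(s,o); print(o['tool_pos'],o['force'])
go(.5748,-.2418,.11,-13.7,1)
# overlay predicted vent & grille in wrist + scene
def tf(P,c,yaw,z0=0):
    a=np.radians(yaw);P=np.array(P,float);return np.c_[c[0]+P[:,0]*np.cos(a)-P[:,1]*np.sin(a),c[1]+P[:,0]*np.sin(a)+P[:,1]*np.cos(a),P[:,2]+z0]
s2=snap('scene'); 
for q,nm in((s,'w'),(s2,'sc')):
    im=q['p'].copy()
    V=tf([(105,55,34),(105,-55,34),(-105,-55,34),(-105,55,34)]@np.diag([.001]*3),(.5295,-.2355),-13.65)
    uv=proj(q,V).round().astype(int); cv2.polylines(im,[uv.reshape(-1,1,2)],True,(255,0,0),1)
    H=tf(np.array([(81.5,5.7,59),(-81.5,5.7,59)])/1000,(.5295,-.2355),-13.65)
    for a in proj(q,H): cv2.circle(im,tuple(int(x) for x in a.round()),2,(255,0,255),1)
    if nm=='w': A=im[90:330,100:420]
    else: u=proj(q,[[.53,-.236,.05]])[0].astype(int); A=im[max(u[1]-90,0):u[1]+90,max(u[0]-120,0):u[0]+120]
    B=cv2.resize(A,(400,300),interpolation=cv2.INTER_CUBIC); out=B if nm=='w' else np.hstack([out,B])
save('pre',out,2 if 0 else 1)
E
```

```text
tool-frame rect mm [11.9 -0.7] [85.1 87.8] 89.75 slope x,y deg [ 0.03 -0.01] z at tcp mm 7.0
[ 0.57477741 -0.24250292  0.1114267 ] [-0.17949059  0.08453536 -0.75309806]
row [-0.00028, -0.00077, 0.0017, 0.00055, -0.00179, -0.00174] n 1 yaw now -13.8
```

View pics/pre.png

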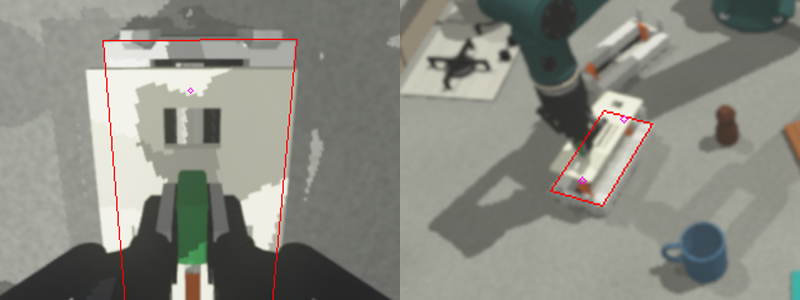

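The wrist crop (left half) shows the slot at x 164–221 with the bar beneath it at about 178–203, and the hook prediction lies on the slot's centreline. In the scene crop (right half) the predicted outline fits the vent. I'll check the bar against the slot sideways by depth.

```bash
python3 - <<'E'
from h import *
o=r.get_obs(); s=snap('wrist'); C=cloud(s); Rt=Ro.from_quat(o['ee_rot']).as_matrix(); L=(C-o['tool_pos'])@Rt*1000
print(s['K'][0,2])
for row in range(int(90+112/1.25),int(90+146/1.25),5):
    g=cv2.cvtColor(s['p'],cv2.COLOR_RGB2GRAY)[row,222:284]; print(row); print(g.tolist()); print(L[row,222:284:2,1].round(0).astype(int).tolist()); print(L[row,222:284:2,2].round(0).astype(int).tolist())
    break
a=L[182:205,228:280].reshape(-1,3)
pl=a[abs(a[:,2]-7)<3]; lo=a[(a[:,2]>40)]; 
print(np.percentile(lo[:,2],[5,25,50,75,95]).round(1))
g=cv2.cvtColor(s['p'],cv2.COLOR_RGB2GRAY)[182:205,228:280].reshape(-1)
b=a[(a[:,2]>40)&(g>85)]; print('bar y',np.percentile(b[:,1],[2,50,98]).round(1),'z',np.median(b[:,2]))
w=(a[:,2]>40); print('slot cols',)
E
```

```text
253.49881075849814
179
[180, 181, 181, 180, 179, 180, 180, 174, 149, 102, 72, 67, 66, 66, 66, 67, 73, 75, 106, 163, 195, 202, 203, 208, 217, 211, 171, 151, 148, 146, 145, 145, 147, 149, 151, 150, 149, 148, 147, 140, 113, 76, 63, 61, 61, 60, 60, 61, 63, 63, 61, 60, 60, 75, 119, 160, 175, 177, 178, 178, 178, 178]
[-17, -16, -15, -14, -13, -19, -17, -15, -14, -12, -10, -9, -7, -5, -4, -2, 0, 1, 3, 5, 7, 8, 10, 12, 13, 15, 17, 11, 12, 13, 14]
[7, 7, 7, 7, 8, 106, 107, 105, 107, 107, 101, 102, 103, 102, 103, 103, 101, 103, 102, 103, 102, 106, 106, 106, 106, 106, 107, 11, 8, 6, 6]
[101.4 102.2 105.1 106.2 107.1]
bar y [-18.4  -2.7  18. ] z 102.3332566500325
slot cols
```

Bar to slot is off by about 1.0–1.3 mm in tool -y. I'll correct that while lowering to just above the guides.

Call:
carry_out:
  targets:
    - [0, 0.0004, -0.001, 0.004, 0, 0, 0]
    - [0, 0, 0, 0.005, 0, 0, 0]
    - [0, 0, 0, 0.005, 0, 0, 0]
    - [0, 0, 0, 0.005, 0, 0, 0]
    - [0, 0, 0, 0.004, 0, 0, 0]
    - [0, 0, 0, 0.003, 0, 0, 0]
    - [0, 0, 0, 0, 0, 0, 0]
    - [0, 0, 0, 0, 0, 0, 0]

```text
time_s: 10.8
tool_pos: [0.5751, -0.2418, 0.085]
ee_rot: [0.993, -0.12, 0.0, 0.0]
force: [0.2, 0.5, -0.6]
gripper_width: 0.0106
grasp_force: 70.9
```

```bash
cat > slot.py <<'E'
from h import *
def run():
    o=r.get_obs(); s=snap('wrist'); C=cloud(s); Rt=Ro.from_quat(o['ee_rot']).as_matrix(); L=(C-o['tool_pos'])@Rt*1000
    g=cv2.cvtColor(s['p'],cv2.COLOR_RGB2GRAY); hsv=cv2.cvtColor(s['p'],cv2.COLOR_RGB2HSV)
    print('tcp',o['tool_pos'].round(4),'F',o['force'].round(1),'w',o['gripper_width'].round(4))
    go(o['tool_pos'][0],o['tool_pos'][1],o['tool_pos'][2],-13.7,1)
    org=(hsv[...,0]>3)&(hsv[...,0]<20)&(hsv[...,1]>120)&(L[...,0]>10)&(abs(L[...,1])<25)
    if org.sum()>5: print('orange',org.sum(),np.percentile(L[org],[3,50,97],axis=0).round(1).tolist())
    # plate region & slot edges
    pl=(abs(L[...,2]-7)<2.5)&(abs(L[...,1])<45)&(L[...,0]>10)&(L[...,0]<60)
    for x in(30,33,36):
        k=abs(L[...,0]-x)<1.2; y=np.sort(L[pl&k][:,1]); d=np.diff(y)
        if len(d): i=d.argmax(); print('slot y at x',x,y[i].round(1),y[i+1].round(1))
    return o,s,L
if __name__=='__main__':
    o,s,L=run(); save('slot%d'%(o['time_s']*10),s['p'][150:300,180:330],4)
E
python3 slot.py; ls pics
```

```text
chk.png
held.png
pre.png
scene.png
top.png
wg.png
wv.pngTraceback (most recent call last):
  File "slot.py", line 16, in <module>
    o,s,L=run(); save('slot%d'%(o['time_s']*10),s['p'][150:300,180:330],4)
          ~~~^^
  File "slot.py", line 5, in run
    print('tcp',o['tool_pos'].round(4),'F',o['force'].round(1),'w',o['gripper_width'].round(4))
                                                                   ^^^^^^^^^^^^^^^^^^^^^^^^
AttributeError: 'float' object has no attribute 'round'
```

```bash
sed -i "s/o\['gripper_width'\].round(4)/o['gripper_width']/" slot.py; python3 slot.py; ls pics | grep slot | head; cp pics/slot*.png pics/s1.png
```

```text
tcp [ 0.5751 -0.2418  0.085 ] F [ 0.2 -0.1 -1.1] w 0.010732945458767762
row [-1e-05, 1e-05, -1e-05, 0.00023, -0.00063, -0.00208] n 1 yaw now -13.82
orange 129 [[30.3, -9.8, 25.2], [32.1, -1.5, 26.6], [33.5, 6.8, 28.2]]
slot y at x 30 -12.9 11.2
slot y at x 33 -12.8 11.2
slot y at x 36 -12.8 11.4
slot108.png
```

View pics/s1.png

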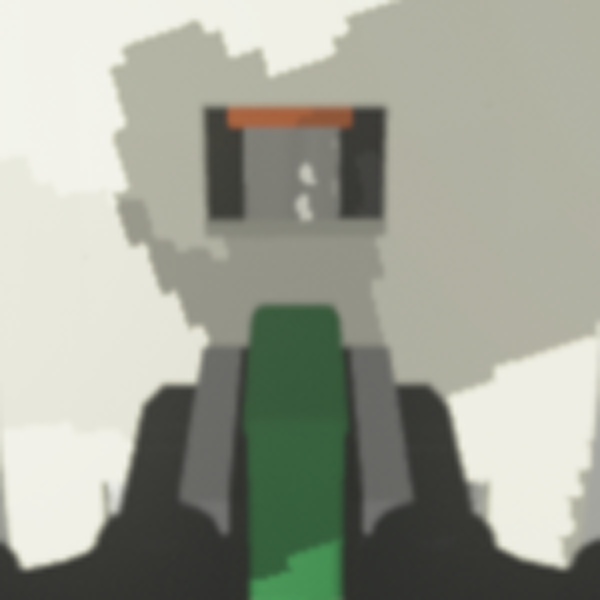

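The hook (orange, x 228–352) is almost centred in the slot (x 205–387). Measured in the tool frame, the hook is at y -1.5 and the slot at -0.8, so I'll shift by -0.7 mm and lower slowly.

Call:
carry_out:
  targets:
    - [0, 0, -0.0007, 0.002, 0, 0, -0.001]
    - [0, 0, 0, 0.002, 0, 0, 0]
    - [0, 0, 0, 0.002, 0, 0, 0]
    - [0, 0, 0, 0.002, 0, 0, 0]
    - [0, 0, 0, 0.002, 0, 0, 0]
    - [0, 0, 0, 0.002, 0, 0, 0]
    - [0, 0, 0, 0.002, 0, 0, 0]
    - [0, 0, 0, 0.002, 0, 0, 0]

```text
time_s: 11.9
tool_pos: [0.5751, -0.241, 0.0686]
ee_rot: [0.993, -0.12, 0.0, 0.0]
force: [-0.2, 0.3, -1.0]
gripper_width: 0.011
grasp_force: 70.9
```

```bash
python3 slot.py
```

```text
tcp [ 0.5751 -0.241   0.0686] F [-0.2  0.3 -1. ] w 0.011047939126716233
row [0.00019, 5e-05, -0.00035, -5e-05, 0.00055, -0.0011] n 1 yaw now -13.76
orange 452 [[30.9, -9.1, 9.0], [34.4, -0.7, 11.3], [36.9, 7.6, 14.5]]
slot y at x 30 -12.9 11.5
slot y at x 33 8.0 11.4
slot y at x 36 -12.8 11.4
```

Call:
carry_out:
  targets:
    - [0, 0, 0, 0.001, 0, 0, 0]
    - [0, 0, 0, 0.001, 0, 0, 0]
    - [0, 0, 0, 0.001, 0, 0, 0]
    - [0, 0, 0, 0.001, 0, 0, 0]
    - [0, 0, 0, 0.001, 0, 0, 0]
    - [0, 0, 0, 0.001, 0, 0, 0]
    - [0, 0, 0, 0.001, 0, 0, 0]
    - [0, 0, 0, 0, 0, 0, 0]

```text
time_s: 12.95
tool_pos: [0.5754, -0.2412, 0.0624]
ee_rot: [0.993, -0.12, 0.0, 0.0]
force: [-0.3, -0.0, 2.9]
gripper_width: 0.0106
grasp_force: 71.4
```

Call:
carry_out:
  targets:
    - [0, 0, 0, 0.0005, 0, 0, 0]
    - [0, 0, 0, 0.0005, 0, 0, 0]
    - [0, 0, 0, 0.0005, 0, 0, 0]
    - [0, 0, 0, 0.0005, 0, 0, 0]
    - [0, 0, 0, 0.0005, 0, 0, 0]
    - [0, 0, 0, 0.0005, 0, 0, 0]
    - [0, 0, 0, 0, 0, 0, 0]
    - [0, 0, 0, 0, 0, 0, 0]

```text
time_s: 13.95
tool_pos: [0.5757, -0.2413, 0.0601]
ee_rot: [0.993, -0.12, 0.001, 0.0]
force: [-0.2, 0.2, 7.0]
gripper_width: 0.0108
grasp_force: 72.1
```

```bash
python3 - <<'E'
from h import *
from held import held
o=r.get_obs(); s=snap('wrist'); held(s,o); print(o['tool_pos'],o['force'],o['wrist_torque'])
E
```

```text
tool-frame rect mm [14.9 -0.8] [85.  93.7] 89.93 slope x,y deg [ 0.35 -0.01] z at tcp mm 7.0
[ 0.57570132 -0.24130938  0.06010044] [-0.24824605  0.1636798   7.02935355] [ 0.08239001  0.37872412 -0.08313602]
```

Call:
carry_out:
  targets:
    - [0, 0, 0, 0.0005, 0, 0, 0]
    - [0, 0, 0, 0.0005, 0, 0, 0]
    - [0, 0, 0, 0.0005, 0, 0, 0]
    - [0, 0, 0, 0.0005, 0, 0, 0]
    - [0, 0, 0, 0.0005, 0, 0, 0]
    - [0, 0, 0, 0.0005, 0, 0, 0]
    - [0, 0, 0, 0, 0, 0, 0]
    - [0, 0, 0, 0, 0, 0, 0]

```text
time_s: 15.0
tool_pos: [0.5763, -0.2416, 0.0586]
ee_rot: [0.993, -0.12, 0.002, 0.001]
force: [-0.9, 0.2, 11.3]
gripper_width: 0.0108
grasp_force: 72.7
```

Call:
carry_out:
  targets:
    - [0, 0, 0, 0.0005, 0, 0, 0]
    - [0, 0, 0, 0.0005, 0, 0, 0]
    - [0, 0, 0, 0.0005, 0, 0, 0]
    - [0, 0, 0, 0.0005, 0, 0, 0]
    - [0, 0, 0, 0.0005, 0, 0, 0]
    - [0, 0, 0, 0.0005, 0, 0, 0]
    - [0, 0, 0, 0, 0, 0, 0]
    - [0, 0, 0, 0, 0, 0, 0]

```text
time_s: 16.0
tool_pos: [0.577, -0.2419, 0.0579]
ee_rot: [0.993, -0.12, 0.003, 0.001]
force: [-2.2, 0.6, 17.5]
gripper_width: 0.0106
grasp_force: 73.8
```

```bash
cat > st.py <<'E'
from h import *
from held import held
o=r.get_obs(); s=snap('wrist'); held(s,o); print(o['tool_pos'],o['force'],o['wrist_torque'],o['ee_rot'])
R=Ro.from_quat(o['ee_rot']).as_matrix(); print('tool z tilt deg: ',np.degrees(R[:,2]).round(2), 'x axis z',np.degrees(R[2,0]).round(2))
# plate top height along grille by scene + wrist cameras
G=np.array([.5308,-.2300]); a=np.radians(-13.65); e=np.array([np.cos(a),np.sin(a)]); n=np.array([-e[1],e[0]])
for nm,q in(('wrist',s),('scene',snap('scene')),('top',snap('top'))):
    C=cloud(q); d=C[...,:2]-G; u=d@e; v=d@n
    hsv=cv2.cvtColor(q['p'],cv2.COLOR_RGB2HSV)
    ok=(hsv[...,1]<45)&(hsv[...,2]>90)&(q['d']>0)&(abs(v)<.036)&(C[...,2]<.075)&(C[...,2]>.03)
    out=[]
    for lo in(-.1,-.066,-.03,.03,.066,.09):
        k=ok&(u>lo)&(u<lo+.01+(.01 if nm!='wrist' else 0)); out.append((int(k.sum()),round(float(np.median(C[k][:,2])*1000),1) if k.sum()>3 else None))
    print(nm,out)
E
python3 st.py
```

```text
tool-frame rect mm [14.4 -0.7] [85.  91.9] 89.82 slope x,y deg [0.35 0.49] z at tcp mm 7.3
[ 0.57703717 -0.24192538  0.05790057] [-2.24608816  0.57766341 17.49106194] [0.36851885 1.0264992  0.01791094] [ 0.99280006 -0.11973831  0.00304642  0.00122701]
tool z tilt deg:  [  0.33  -0.18 -57.29] x axis z 0.36
wrist [(0, None), (0, None), (324, 50.9), (615, 51.0), (1924, 50.8), (2735, 50.6)]
scene [(88, 52.2), (103, 51.5), (40, 51.0), (53, 51.0), (79, 50.3), (155, 49.4)]
top [(31, 52.7), (46, 53.0), (16, 52.1), (39, 51.5), (0, None), (39, 54.6)]
```

Force is rising smoothly: the plate is almost level, its underside is about 45 mm up, and the barb edge is at 42. I'll keep going in small steps and trim out the 2 mm outward drift.

Call:
carry_out:
  targets:
    - [0, -0.0005, 0, 0.0005, 0, 0, 0]
    - [0, -0.0005, 0, 0.0005, 0, 0, 0]
    - [0, -0.0005, 0, 0.0005, 0, 0, 0]
    - [0, -0.0003, 0, 0.0005, 0, 0, 0]
    - [0, 0, 0, 0.0005, 0, 0, 0]
    - [0, 0, 0, 0, 0, 0, 0]
    - [0, 0, 0, 0, 0, 0, 0]
    - [0, 0, 0, 0, 0, 0, 0]

```text
time_s: 17.15
tool_pos: [0.577, -0.242, 0.0576]
ee_rot: [0.993, -0.12, 0.005, 0.002]
force: [-1.5, 1.8, 23.5]
gripper_width: 0.0107
grasp_force: 74.4
```

```bash
python3 st.py
```

```text
tool-frame rect mm [14.3 -0.8] [92.1 85. ] 0.01 slope x,y deg [0.53 0.48] z at tcp mm 7.3
[ 0.5770186  -0.24200241  0.05762563] [-1.51002575  1.77023129 23.48808399] [ 0.49208492  0.91540941 -0.06242494] [ 0.99279424 -0.11969738  0.00538007  0.00178826]
tool z tilt deg:  [  0.59  -0.28 -57.29] x axis z 0.64
wrist [(0, None), (0, None), (335, 50.6), (626, 50.7), (1924, 50.6), (2737, 50.5)]
scene [(89, 51.3), (103, 51.0), (42, 51.0), (51, 50.7), (77, 50.7), (156, 49.0)]
top [(31, 52.3), (49, 51.9), (17, 51.8), (41, 51.5), (0, None), (38, 53.5)]
```

Force is steepening without travel. The arm's give has carried the plate about 2 mm outwards against the end guides. I'll ease off, centre it, let go (the slots are over the hooks) and press each end separately.

Call:
carry_out:
  targets:
    - [0, 0, 0, -0.001, 0, 0, 0]
    - [0, 0, 0, -0.001, 0, 0, 0]
    - [0, 0, 0, -0.001, 0, 0, 0]
    - [0, 0, 0, -0.001, 0, 0, 0]
    - [0, 0, 0, -0.001, 0, 0, 0]
    - [0, 0, 0, -0.001, 0, 0, 0]
    - [0, 0, 0, 0, 0, 0, 0]
    - [0, 0, 0, 0, 0, 0, 0]

```text
time_s: 18.3
tool_pos: [0.5747, -0.2413, 0.0582]
ee_rot: [0.993, -0.12, 0.002, 0.001]
force: [0.7, -1.0, 7.3]
gripper_width: 0.0106
grasp_force: 72.2
```

```bash
python3 st.py
```

```text
tool-frame rect mm [15.7 -1. ] [84.4 94.3] 89.89 slope x,y deg [0.07 0.59] z at tcp mm 7.4
[ 0.57465691 -0.24132659  0.05823926] [ 0.70862875 -1.04194246  7.29311834] [0.04421895 0.23246158 0.01825144] [ 9.92796121e-01 -1.19796432e-01  1.98185289e-03  8.65710360e-04]
tool z tilt deg:  [  0.21  -0.13 -57.3 ] x axis z 0.24
wrist [(0, None), (0, None), (227, 51.3), (679, 51.2), (1769, 51.2), (3115, 51.1)]
scene [(88, 51.1), (101, 51.3), (39, 50.1), (55, 50.5), (79, 51.2), (158, 48.8)]
top [(33, 52.2), (52, 52.5), (18, 52.4), (45, 52.9), (0, None), (43, 53.9)]
```

Call:
carry_out:
  targets:
    - [0, 0, 0, -0.001, 0, 0, 0]
    - [0, 0, 0, -0.0005, 0, 0, 0]
    - [45, 0, 0, 0, 0, 0, 0]
    - [45, 0, 0, 0, 0, 0, 0]
    - [45, 0, 0, 0, 0, 0, 0]
    - [45, 0, 0, 0, 0, 0, 0]
    - [45, 0, 0, 0, 0, 0, 0]
    - [45, 0, 0, 0, 0, 0, 0]

```text
time_s: 19.45
tool_pos: [0.5733, -0.2405, 0.0577]
ee_rot: [0.993, -0.12, 0.0, 0.0]
force: [-0.7, 0.7, -0.0]
gripper_width: 0.0388
grasp_force: 0.0
```

Call:
carry_out:
  targets:
    - [45, 0, 0, -0.006, 0, 0, 0]
    - [45, 0, 0, -0.01, 0, 0, 0]
    - [45, 0, 0, -0.01, 0, 0, 0]
    - [45, 0, 0, -0.01, 0, 0, 0]
    - [45, 0, 0, -0.006, 0, 0, 0]
    - [0, 0, 0, 0, 0, 0, 0]
    - [0, 0, 0, 0, 0, 0, 0]
    - [0, 0, 0, 0, 0, 0, 0]
  grip_force: 40

```text
time_s: 20.45
tool_pos: [0.573, -0.2404, 0.099]
ee_rot: [0.993, -0.12, -0.001, -0.0]
force: [-0.4, 0.2, -0.3]
gripper_width: -0.0001
grasp_force: 0.0
```

```bash
cat > hs.py <<'E'
from h import *
def hs(save_=None):
    o=r.get_obs(); print('tcp',o['tool_pos'].round(4),'F',o['force'].round(1),'grip',round(o['gripper_width'],4))
    G=np.array([.5308,-.2300]); a=np.radians(-13.65); e=np.array([np.cos(a),np.sin(a)]); n=np.array([-e[1],e[0]])
    for nm in('wrist','scene','top'):
        q=snap(nm); C=cloud(q); d=C[...,:2]-G; u=d@e; v=d@n
        hsv=cv2.cvtColor(q['p'],cv2.COLOR_RGB2HSV)
        ok=(hsv[...,1]<45)&(hsv[...,2]>80)&(q['d']>0)&(abs(v)<.034)&(abs(v)>.014)&(abs(u)<.098)&(C[...,2]<.075)&(C[...,2]>.025)
        P=np.c_[u[ok],v[ok],C[ok][:,2]]*1000
        for _ in range(3):
            A=np.c_[P[:,:2],np.ones(len(P))]; k=np.linalg.lstsq(A,P[:,2],rcond=None)[0]; P=P[abs(A@k-P[:,2])<4]
        g=(hsv[...,0]>40)&(hsv[...,0]<80)&(hsv[...,1]>90)&(np.hypot(u-.046,v)<.03)&(C[...,2]>.05)
        t=C[g]; tt=t[t[:,2]>np.percentile(t[:,2],90)-.003] if len(t)>9 else []
        print(nm,len(P),'u',P[:,0].min().round(),P[:,0].max().round(),'underside tab end %.1f plain end %.1f'%(k[2]+94*k[0]-6,k[2]-94*k[0]-6),
          'tab top',(np.r_[np.median(u[g&(C[...,2]>tt[:,2].min())])*1000,np.median(v[g&(C[...,2]>tt[:,2].min())])*1000,np.median(tt[:,2])*1000].round(1) if len(tt)>5 else None))
hs()
E
python3 hs.py
```

```text
tcp [ 0.573  -0.2404  0.099 ] F [-0.4  0.2 -0.3] grip -0.0001
wrist 7671 u -14.0 98.0 underside tab end 50.5 plain end 50.6 tab top [48.5  4.8 88.3]
scene 385 u -97.0 98.0 underside tab end 50.2 plain end 50.4 tab top [48.5  7.1 89.6]
top 288 u -98.0 78.0 underside tab end 51.1 plain end 51.9 tab top None
```

The grille rests level at 50 mm at both ends with the hooks in the slots. Now I'll press the tab top with shut fingers, slightly to the outer side.

Call:
carry_out:
  targets:
    - [0, 0.003, 0, 0.003, 0, 0, 0]
    - [0, 0.001, 0, 0.003, 0, 0, 0]
    - [0, 0, 0, 0.003, 0, 0, 0]
    - [0, 0, 0, 0.001, 0, 0, 0]
    - [0, 0, 0, 0.001, 0, 0, 0]
    - [0, 0, 0, 0.001, 0, 0, 0]
    - [0, 0, 0, 0.001, 0, 0, 0]
    - [0, 0, 0, 0, 0, 0, 0]

```text
time_s: 21.6
tool_pos: [0.5777, -0.2417, 0.0875]
ee_rot: [0.993, -0.12, 0.001, 0.0]
force: [0.9, -0.8, 2.4]
gripper_width: -0.0002
grasp_force: 1.5
```

Call:
carry_out:
  targets:
    - [0, 0, 0, 0.0008, 0, 0, 0]
    - [0, 0, 0, 0.0008, 0, 0, 0]
    - [0, 0, 0, 0.0008, 0, 0, 0]
    - [0, 0, 0, 0.0008, 0, 0, 0]
    - [0, 0, 0, 0.0008, 0, 0, 0]
    - [0, 0, 0, 0, 0, 0, 0]
    - [0, 0, 0, 0, 0, 0, 0]
    - [0, 0, 0, 0, 0, 0, 0]

```text
time_s: 22.6
tool_pos: [0.5787, -0.2421, 0.0848]
ee_rot: [0.993, -0.12, 0.002, 0.001]
force: [1.9, -0.8, 7.0]
gripper_width: -0.0001
grasp_force: 3.7
```

Call:
carry_out:
  targets:
    - [0, -0.0003, 0, 0.0008, 0, 0, 0]
    - [0, -0.0003, 0, 0.0008, 0, 0, 0]
    - [0, -0.0003, 0, 0.0008, 0, 0, 0]
    - [0, -0.0003, 0, 0.0008, 0, 0, 0]
    - [0, 0, 0, 0, 0, 0, 0]
    - [0, 0, 0, 0, 0, 0, 0]
    - [0, 0, 0, 0, 0, 0, 0]
    - [0, 0, 0, 0, 0, 0, 0]

```text
time_s: 23.6
tool_pos: [0.5789, -0.2425, 0.0842]
ee_rot: [0.993, -0.12, 0.004, 0.002]
force: [1.8, -1.2, 13.1]
gripper_width: 0.0002
grasp_force: 6.7
```

```bash
python3 hs.py
```

```text
tcp [ 0.5789 -0.2425  0.0842] F [ 1.8 -1.2 13.1] grip 0.0002
wrist 7604 u -0.0 98.0 underside tab end 44.5 plain end 48.8 tab top None
scene 422 u -98.0 98.0 underside tab end 44.4 plain end 48.9 tab top [58.1  6.8 78.2]
top 268 u -98.0 75.0 underside tab end 45.8 plain end 50.7 tab top None
```

Call:
carry_out:
  targets:
    - [0, -0.0002, 0, 0.0007, 0, 0, 0]
    - [0, -0.0002, 0, 0.0007, 0, 0, 0]
    - [0, -0.0002, 0, 0.0007, 0, 0, 0]
    - [0, 0, 0, 0, 0, 0, 0]
    - [0, 0, 0, 0, 0, 0, 0]
    - [0, 0, 0, 0, 0, 0, 0]
    - [0, 0, 0, 0, 0, 0, 0]
    - [0, 0, 0, 0, 0, 0, 0]

```text
time_s: 24.75
tool_pos: [0.5791, -0.2426, 0.0838]
ee_rot: [0.993, -0.12, 0.006, 0.002]
force: [1.6, 0.2, 18.4]
gripper_width: 0.0002
grasp_force: 8.9
```

Call:
carry_out:
  targets:
    - [0, -0.0002, 0, 0.0007, 0, 0, 0]
    - [0, -0.0002, 0, 0.0007, 0, 0, 0]
    - [0, -0.0002, 0, 0.0007, 0, 0, 0]
    - [0, 0, 0, 0, 0, 0, 0]
    - [0, 0, 0, 0, 0, 0, 0]
    - [0, 0, 0, 0, 0, 0, 0]
    - [0, 0, 0, 0, 0, 0, 0]
    - [0, 0, 0, 0, 0, 0, 0]

```text
time_s: 25.75
tool_pos: [0.5753, -0.2413, 0.0769]
ee_rot: [0.993, -0.12, 0.001, 0.0]
force: [-0.7, -0.1, 9.9]
gripper_width: 0.0004
grasp_force: 5.1
```

```bash
python3 hs.py
```

```text
tcp [ 0.5753 -0.2413  0.0769] F [-0.7 -0.1  9.9] grip 0.0004
wrist 8056 u -2.0 98.0 underside tab end 34.1 plain end 48.6 tab top None
scene 438 u -98.0 98.0 underside tab end 34.1 plain end 49.1 tab top None
top 240 u -97.0 72.0 underside tab end 33.2 plain end 47.6 tab top None
```

The tab end has clicked (34 mm). I'm easing off straight away and moving over the plain end's pad.

Call:
carry_out:
  targets:
    - [0, 0, 0, -0.008, 0, 0, 0]
    - [0, 0, 0, -0.012, 0, 0, 0]
    - [0, 0, 0, -0.012, 0, 0, 0]
    - [0, -0.02, 0, 0, 0, 0, 0]
    - [0, -0.03, 0, 0, 0, 0, 0]
    - [0, -0.03, 0, 0, 0, 0, 0]
    - [0, -0.02, 0, 0, 0, 0, 0]
    - [0, 0, 0, 0, 0, 0, 0]

```text
time_s: 26.9
tool_pos: [0.477, -0.2169, 0.1078]
ee_rot: [0.993, -0.12, 0.0, 0.0]
force: [-0.5, 0.4, 0.4]
gripper_width: 0.0001
grasp_force: 0.0
```

```bash
python3 hs.py; python3 - <<'E'
from h import *
a=np.radians(-13.65);e=np.array([np.cos(a),np.sin(a)])
t=np.array([.5308,-.23])+e*-.058
go(t[0],t[1],.06,-13.65,1)
E
```

```text
tcp [ 0.477  -0.2169  0.1078] F [-0.5  0.4  0.4] grip 0.0001
wrist 13576 u -98.0 79.0 underside tab end 33.9 plain end 48.7 tab top [45.8 -0.4 75.7]
scene 515 u -98.0 98.0 underside tab end 34.0 plain end 48.7 tab top [48.   3.9 76.2]
top 401 u -98.0 98.0 underside tab end 35.0 plain end 49.8 tab top [43.  -1.7 77. ]
row [-0.00431, -0.00014, 0.04773, 0.0003, -0.00118, -0.00191] n 1 yaw now -13.76
```

Call:
carry_out:
  targets:
    - [0, -0.003, 0, 0.01, 0, 0, 0]
    - [0, -0.003, 0, 0.012, 0, 0, 0]
    - [0, 0, 0, 0.012, 0, 0, 0]
    - [0, 0, 0, 0.01, 0, 0, 0]
    - [0, 0, 0, 0.006, 0, 0, 0]
    - [0, 0, 0, 0.002, 0, 0, 0]
    - [0, 0, 0, 0.001, 0, 0, 0]
    - [0, 0, 0, 0, 0, 0, 0]

```text
time_s: 28.05
tool_pos: [0.4722, -0.2159, 0.0547]
ee_rot: [0.993, -0.12, 0.0, 0.0]
force: [0.9, 0.8, -0.2]
gripper_width: 0.0001
grasp_force: 0.0
```

Call:
carry_out:
  targets:
    - [0, 0, 0, 0.001, 0, 0, 0]
    - [0, 0, 0, 0.001, 0, 0, 0]
    - [0, 0, 0, 0.001, 0, 0, 0]
    - [0, 0, 0, 0.001, 0, 0, 0]
    - [0, 0, 0, 0.001, 0, 0, 0]
    - [0, 0, 0, 0, 0, 0, 0]
    - [0, 0, 0, 0, 0, 0, 0]
    - [0, 0, 0, 0, 0, 0, 0]

```text
time_s: 29.05
tool_pos: [0.4719, -0.2159, 0.0501]
ee_rot: [0.993, -0.12, 0.0, 0.0]
force: [-2.0, 0.6, 5.5]
gripper_width: -0.0002
grasp_force: 2.9
```

Call:
carry_out:
  targets:
    - [0, 0, 0, 0.0008, 0, 0, 0]
    - [0, 0, 0, 0.0008, 0, 0, 0]
    - [0, 0, 0, 0.0008, 0, 0, 0]
    - [0, 0, 0, 0.0008, 0, 0, 0]
    - [0, 0, 0, 0, 0, 0, 0]
    - [0, 0, 0, 0, 0, 0, 0]
    - [0, 0, 0, 0, 0, 0, 0]
    - [0, 0, 0, 0, 0, 0, 0]

```text
time_s: 30.05
tool_pos: [0.4717, -0.2156, 0.0458]
ee_rot: [0.993, -0.12, -0.0, -0.0]
force: [0.4, 0.4, -0.4]
gripper_width: -0.0003
grasp_force: 0.0
```

Force has dropped to zero, so it may have clicked. Backing off and looking.

Call:
carry_out:
  targets:
    - [0, 0, 0, -0.005, 0, 0, 0]
    - [0, 0, 0, -0.01, 0, 0, 0]
    - [0, 0, 0, -0.02, 0, 0, 0]
    - [0, 0, 0, -0.03, 0, 0, 0]
    - [0, 0, 0, -0.03, 0, 0, 0]
    - [0, 0, 0, -0.02, 0, 0, 0]
    - [0, 0, 0, 0, 0, 0, 0]
    - [0, 0, 0, 0, 0, 0, 0]

```text
time_s: 31.05
tool_pos: [0.4715, -0.2155, 0.1605]
ee_rot: [0.993, -0.12, -0.0, -0.0]
force: [0.3, 0.6, -0.4]
gripper_width: 0.0001
grasp_force: 0.0
```

```bash
python3 hs.py; python3 - <<'E'
from h import *
s=snap('wrist'); t=snap('scene'); u=proj(t,[[.53,-.236,.05]])[0].astype(int)
A=cv2.resize(s['p'],(400,300)); B=cv2.resize(t['p'][u[1]-75:u[1]+75,u[0]-100:u[0]+100],(400,300),interpolation=cv2.INTER_CUBIC)
save('fin',np.hstack([A,B]))
E
```

```text
tcp [ 0.4715 -0.2155  0.1605] F [ 0.3  0.6 -0.4] grip 0.0001
wrist 9341 u -98.0 86.0 underside tab end 33.9 plain end 40.0 tab top [43.7 -0.5 73.4]
scene 502 u -98.0 97.0 underside tab end 34.0 plain end 39.9 tab top [45.1  3.7 74.6]
top 462 u -97.0 98.0 underside tab end 34.4 plain end 40.8 tab top [41.1 -1.5 74.5]
```

View pics/fin.png

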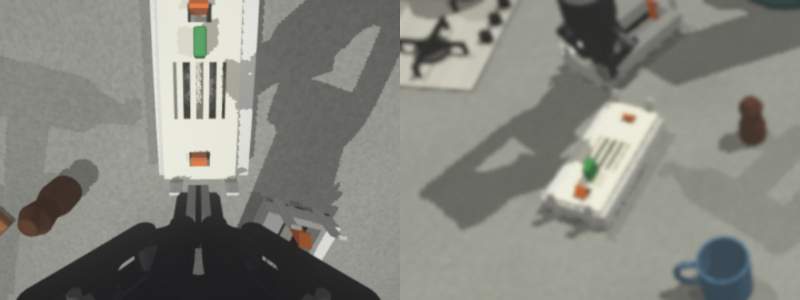

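The wrist view (left) shows both orange hook heads through their slots at (200,8) and (200,160). The tab end is home (34 mm). The plain end is past its barb but hangs at 40 mm, so I'll press it again gently.

Call:
carry_out:
  targets:
    - [0, 0, 0, 0.02, 0, 0, 0]
    - [0, 0, 0, 0.03, 0, 0, 0]
    - [0, 0, 0, 0.03, 0, 0, 0]
    - [0, 0, 0, 0.02, 0, 0, 0]
    - [0, 0, 0, 0.01, 0, 0, 0]
    - [0, 0, 0, 0.003, 0, 0, 0]
    - [0, 0, 0, 0.001, 0, 0, 0]
    - [0, 0, 0, 0, 0, 0, 0]

```text
time_s: 32.3
tool_pos: [0.4725, -0.216, 0.048]
ee_rot: [0.993, -0.12, 0.001, 0.0]
force: [-0.2, -0.2, -0.2]
gripper_width: -0.0002
grasp_force: 0.0
```

Call:
carry_out:
  targets:
    - [0, 0, 0, 0.001, 0, 0, 0]
    - [0, 0, 0, 0.001, 0, 0, 0]
    - [0, 0, 0, 0.001, 0, 0, 0]
    - [0, 0, 0, 0.001, 0, 0, 0]
    - [0, 0, 0, 0.001, 0, 0, 0]
    - [0, 0, 0, 0.001, 0, 0, 0]
    - [0, 0, 0, 0, 0, 0, 0]
    - [0, 0, 0, 0, 0, 0, 0]

```text
time_s: 33.3
tool_pos: [0.4718, -0.2157, 0.0409]
ee_rot: [0.993, -0.12, -0.0, -0.0]
force: [0.7, -0.5, -1.0]
gripper_width: -0.0002
grasp_force: 0.0
```

Call:
carry_out:
  targets:
    - [0, 0, 0, 0.0007, 0, 0, 0]
    - [0, 0, 0, 0.0007, 0, 0, 0]
    - [0, 0, 0, 0.0007, 0, 0, 0]
    - [0, 0, 0, 0, 0, 0, 0]
    - [0, 0, 0, 0, 0, 0, 0]
    - [0, 0, 0, 0, 0, 0, 0]
    - [0, 0, 0, 0, 0, 0, 0]
    - [0, 0, 0, 0, 0, 0, 0]

```text
time_s: 34.3
tool_pos: [0.472, -0.2157, 0.0401]
ee_rot: [0.993, -0.12, 0.0, 0.0]
force: [-3.3, 0.3, 4.6]
gripper_width: 0.0001
grasp_force: 2.8
```

```bash
python3 hs.py
```

```text
tcp [ 0.472  -0.2157  0.0401] F [-3.3  0.3  4.6] grip 0.0001
wrist 20141 u -88.0 58.0 underside tab end 33.5 plain end 33.5 tab top [41.2 -0.4 71.4]
scene 459 u -97.0 98.0 underside tab end 33.3 plain end 33.2 tab top [47.4  3.1 71.6]
top 323 u -97.0 98.0 underside tab end 34.2 plain end 34.4 tab top [42.9 -1.6 72.4]
```

Both ends are home. Withdrawing.

Call:
carry_out:
  targets:
    - [0, 0, 0, -0.005, 0, 0, 0]
    - [0, 0, 0, -0.01, 0, 0, 0]
    - [0, 0, 0, -0.025, 0, 0, 0]
    - [0, 0, 0, -0.03, 0, 0, 0]
    - [0, 0, 0, -0.03, 0, 0, 0]
    - [0, 0, 0, -0.02, 0, 0, 0]
    - [0, 0, 0, 0, 0, 0, 0]
    - [0, 0, 0, 0, 0, 0, 0]

```text
time_s: 35.45
tool_pos: [0.4715, -0.2155, 0.1582]
ee_rot: [0.993, -0.12, -0.001, -0.0]
force: [-0.3, -0.0, -0.1]
gripper_width: -0.0002
grasp_force: 0.0
```

```bash
python3 hs.py
```

```text
tcp [ 0.4715 -0.2155  0.1582] F [-0.3 -0.  -0.1] grip -0.0002
wrist 9251 u -98.0 86.0 underside tab end 33.5 plain end 33.5 tab top [44.  -0.5 71.4]
scene 493 u -98.0 97.0 underside tab end 33.3 plain end 33.4 tab top [49.1  3.1 70.9]
top 474 u -98.0 98.0 underside tab end 34.6 plain end 34.1 tab top [40.7 -0.7 74.2]
```

```bash
python3 -c "
from plant import r
print(r.job_done())"
```

```text
the job is handed in; nothing more can be done
None
```

The white grille is on the farther vent with both ends clicked home (about 34 mm up in all three cameras), the gripper is clear, and I handed the job in at about 35.5 s; no verdict was shown.

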